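# Stir the drying beads and switch the dryer on

### The arm

A 6-joint arm with a two-finger parallel gripper is mounted at the origin on the work surface. World frame = base frame: x ahead of the robot, y to its left, z up, the work surface at z = 0. Lengths are in m, angles in degrees, forces in N, time in s.
With the tool pointing down it reaches from about 0.4 to 0.825 m from the base axis. Payload 7 kg.
Tool frame: the origin (TCP) lies at the centre of the arm's flange, where the gripper is bolted on; the fingertips stand 178 mm ahead of it and the grasp point (between the pads) lies 159 mm ahead of it; z points along the fingers, y is the line along which they close (so a half turn about z gives the same grasp; the last joint's range is limited). The gripper opens to 88 mm and grips with 3 to 60 N. Pads are 19 mm wide; open, the fingers measure 130 mm over their backs; the gripper's body (78 mm by 193 mm) begins 47 mm behind the grasp point.
Start: joints at [-55.113, 20.546, 0.682, 0, -70.136, -16.507], TCP at [0.213, -0.641, 0.405] pointing down, gripper open.
Joint ranges: [-176.03, 176.03], [-82.01, 121.73], [-58.28, 71.71], [-173.87, 95.51], [-174.79, -0.11], [-173.66, 173.66]. Speed limits (degrees/s): [136.94, 136.94, 172.46, 180, 180, 180].

### API

Orientations are given as [roll, pitch, yaw] about the fixed x, y, z axes, in that order (R = Rz(yaw) Ry(pitch) Rx(roll)).
In Python, from plant import telemetry, snapshot, workorder, nets gives the robot as it stands.
- The arm moves only by the shell command python3 -m creep 'ROWS'. ROWS is JSON, a list that holds one entry, the list of rows, each a list of 5 numbers: the shift along the tool's x, y, z normalised to -1 to 1, where 1 is 0.2 m, then the turn about the tool's z normalised to -1 to 1, where 1 is pi/2 rad, then the opening, from 0 (shut) to 1 (fully open). In form: [[[x, y, z, spin, hand], ...]]. A call has 1 to 8 rows; each row shifts and turns the commanded pose from where the row before left it, along the tool's axes as they then stand; what a row does not reach is not made up. A row lasts 1/12 s, in which the tool goes at most 41.7 mm and 7.16 degrees, less where a joint would pass 70% of its speed; a pose out of reach is approached as far as the arm can. A call with a number of a shift or a turn outside -1 to 1 is refused whole. A call with a gripper value outside its range is refused whole. The fingers move at their own pace and stop on an object; the grip force is fixed at half the most. Time passes only in rows, so rows that do not move let the fingers close. It gives the time, the measured TCP pose, the force, the opening and the grip force at its end, in the units of the state.
- telemetry.get_obs(): the state, without advancing time (a new reading comes with each control period).
- snapshot(name): name is "scene" or "side" or "wrist"; returns a dict with "frame" (400x640x3 uint8, red, green, blue), "fx", "fy", "cx", "cy" (pixels), "rvec" (rotation vector, rad) and "tvec" (3), from world to camera coordinates, as OpenCV has them; the wrist camera has in their place "mount" (4x4, takes a point from camera to tool coordinates, whose origin is the TCP and whose axes are the flange's). Camera axes: x right, y down, z forward; pixel columns grow to the right and rows downward; lengths in m; the calibration is good to about 2 mm. A picture is of the moment at which its call begins: read the wrist's pose just before it. There is no depth.
- workorder.close_job(): hands the job in; it is judged then, once.
Trained networks look in a picture, given as the dict that the camera call returned (one of the last four; its "shot" number tells which), for a name from the list of things; names that differ only in an ending like _2 or _b are one class to them, and where a whole thing is asked for, a point or a joint stands for the part that bears it (a point fixed in the world has none). Each returns a list of dicts, best first, with "confidence" (0 to 1); they miss things now and then, are a little off and sometimes report something else, mostly with a low value. They report only what shows in the picture. A call takes as long as a camera call. They do not tell look-alikes from the thing itself.
- nets.find_in(picture, query): "uv" ([column, row] in pixels, amid what is visible of it).
- nets.masks_of(picture, query): "region" (400x640 bool, what is visible of it) and "uv" ([column, row] in pixels, amid what is visible of it).
- nets.landmark_of(picture, query): "uv" ([column, row] in pixels: a listed point, or the origin of a listed thing).
The state is a dict: "clock": time; "joint_pos": joint angles; "qvel": joint speeds; "tau": joint torques, N m; "tool_pos": TCP position; "orientation": TCP orientation; "force": force on the tool from outside, world axes, zero at the start; "moment": the same for the moment, N m; "opening": finger opening in m; "gripper_force": force on a finger pad.
Only numpy, scipy, OpenCV 4.12 (cv2) and the standard library are available. Lean on these libraries where they do the work, as an engineer would, in place of code of your own. Each camera call takes 0.05 s, during which the arm holds its last target. There are 200 camera calls.

### The job

Take the stirring rod out of its stand and, with its foot low in the dryer's pan, stir the beads round in wide circles, three full turns clockwise as seen from above, so that most of the beads are clearly shifted from where they lay and none leave the pan. Put the rod back standing in its stand, and only then swing the dryer's lever upright to start it. Do not touch the beads with the gripper, and leave everything else on the bench where it is.

Things in the scene. Friction and masses are not known exactly. Their poses are not given: they have to be found in the camera images.
- dryer: fixed grey bead dryer, a low box 170 (x) x 280 (y) x 40 high, origin at the centre of its underside on the table; its z is up, -x its front with the black panel and vents (towards the robot), +y its left. Open round dark steel pan on its top, left half; black lever block on its top, right half
- pan (a point): centre of the pan's inner floor, 44 above the table; axes as the dryer's. Pan: inner radius 64 (floor flat to radius 58 or more), wall 4, rim 36 above this point
- lever (a joint): angle of the dryer's lever in rad: 0 leans 0.7 rad to the dryer's front (-x), 0.7 stands upright, 1.4 leans 0.7 rad to the back (+x); stays where it is left, moves with a light push (1 to 2 N at the ball)
- lever_tip (a point): centre of the black ball, 26 across, on the end of the lever's 10 mm thick steel arm, 80 from the hinge
- lever_hinge (a point): the lever's hinge, on its axis (along the dryer's y), 62 above the table; it sits at (0, -95) of the dryer's origin, on a block 70 (x) x 50 (y) x 25 high that stands on the dryer's top
- rod: stirring rod, stands upright in its stand at the start; 175 long, origin at the centre of its foot's underside, z towards the handle. Steel foot 16 across and 12 high, steel shaft 8 across, black round handle 18 across from 115 to 175 above the foot; 80 g
- rod_foot (a point): centre of the underside of the rod's foot (the rod's origin)
- rod_grip (a point): middle of the handle, 145 above the foot's underside, on the rod's axis
- stand: fixed rod stand: aluminium tube, 42 outside, 26 inside diameter, 70 high, on a dark steel disc 72 across; origin at the centre of its underside on the table; the tube's inner floor is 6 above it, the mouth 70 above it. The rod stands loosely in it and may lean
- bead0: white ceramic drying bead, ball 20 in diameter, 12 g, in the pan; origin at its centre
- bead1: white ceramic drying bead, ball 20 in diameter, 12 g, in the pan; origin at its centre
- bead2: white ceramic drying bead, ball 20 in diameter, 12 g, in the pan; origin at its centre
- bead3: white ceramic drying bead, ball 20 in diameter, 12 g, in the pan; origin at its centre
- bead4: white ceramic drying bead, ball 20 in diameter, 12 g, in the pan; origin at its centre
- bead5: white ceramic drying bead, ball 20 in diameter, 12 g, in the pan; origin at its centre
- tip_tin: bystander: fixed round steel tin with a brass top, 68 across, 40 high; origin at the centre of its underside; it stands where the stand might
- phone: bystander: loose phone, 148 x 72 x 8; origin at the centre of its underside
- flux_jar: bystander: loose small jar, 48 across, 45 high; origin at the centre of its underside
- solder_spool: bystander: loose solder spool, 56 across, 40 high; origin at the centre of its underside
- screwdriver: bystander: loose screwdriver, 170 long along its x
- brush: bystander: loose brush, 170 long along its x
Things that resemble listed ones, but are neither listed nor needed, are in the scene too. Leave any yellow look-alike of the rod alone. What is shaped like the stand but red is not meant.

How it is judged (in metres and radians):
On the way, in this order (a step that is already met when the one before it is completed fails the run):
1. turn 1: the rod's foot, low in the pan, passes the far side (seen from the robot) (x of rod_foot in the frame of pan above 0.014 m and z of rod_foot in the frame of pan below 0.022 m and horizontal distance between rod_foot and pan below 0.064 m), for 0.02 s.
2. turn 1: the rod's foot, low in the pan, passes the right side (seen from the robot) (y of rod_foot in the frame of pan below -0.014 m and z of rod_foot in the frame of pan below 0.022 m and horizontal distance between rod_foot and pan below 0.064 m), for 0.02 s.
3. turn 1: the rod's foot, low in the pan, passes the near side (seen from the robot) (x of rod_foot in the frame of pan below -0.014 m and z of rod_foot in the frame of pan below 0.022 m and horizontal distance between rod_foot and pan below 0.064 m), for 0.02 s.
4. turn 1: the rod's foot, low in the pan, passes the left side (seen from the robot) (y of rod_foot in the frame of pan above 0.014 m and z of rod_foot in the frame of pan below 0.022 m and horizontal distance between rod_foot and pan below 0.064 m), for 0.02 s.
5. turn 2: the rod's foot, low in the pan, passes the far side (seen from the robot) (all of step 1), for 0.02 s.
6. turn 2: the rod's foot, low in the pan, passes the right side (seen from the robot) (all of step 2), for 0.02 s.
7. turn 2: the rod's foot, low in the pan, passes the near side (seen from the robot) (all of step 3), for 0.02 s.
8. turn 2: the rod's foot, low in the pan, passes the left side (seen from the robot) (all of step 4), for 0.02 s.
9. the rod stands in its stand again, let go (horizontal distance between rod_foot and stand below 0.012 m and z of rod_foot in the frame of stand below 0.012 m and angle between rod's own z axis and vertical below 0.3 rad and contact force between the fingers and rod below 0.1 N), for 0.2 s.
10. the lever stands upright (value of joint lever between 0.58 and 0.82 rad), for 0.2 s.
At the end, for the whole second after the job is handed in: Rod released, at rest, in its stand (foot within 12 mm of its axis and under 12 mm above its underside, lean under 0.3 rad); lever still, 0.58 to 0.82 rad; all beads in the pan (within 64 mm of its axis, under 35 mm above its floor), four or more over 10 mm from their start (all of step 10 and horizontal distance between rod_foot and stand below 0.012 m and z of rod_foot in the frame of stand below 0.012 m and angle between rod's own z axis and vertical below 0.3 rad and horizontal distance between each of bead0, bead1, bead2, bead3, bead4, bead5 and pan below 0.064 m and z of each of bead0, bead1, bead2, bead3, bead4, bead5 in the frame of pan below 0.035 m and (distance of each of bead0, bead1, bead2, bead3 from where it was at the start of the episode above 0.01 m or distance of each of bead0, bead1, bead2, bead4 from where it was at the start of the episode above 0.01 m or distance of each of bead0, bead1, bead2, bead5 from where it was at the start of the episode above 0.01 m or distance of each of bead0, bead1, bead3, bead4 from where it was at the start of the episode above 0.01 m or distance of each of bead0, bead1, bead3, bead5 from where it was at the start of the episode above 0.01 m or distance of each of bead0, bead1, bead4, bead5 from where it was at the start of the episode above 0.01 m or distance of each of bead0, bead2, bead3, bead4 from where it was at the start of the episode above 0.01 m or distance of each of bead0, bead2, bead3, bead5 from where it was at the start of the episode above 0.01 m or distance of each of bead0, bead2, bead4, bead5 from where it was at the start of the episode above 0.01 m or distance of each of bead0, bead3, bead4, bead5 from where it was at the start of the episode above 0.01 m or distance of each of bead1, bead2, bead3, bead4 from where it was at the start of the episode above 0.01 m or distance of each of bead1, bead2, bead3, bead5 from where it was at the start of the episode above 0.01 m or distance of each of bead1, bead2, bead4, bead5 from where it was at the start of the episode above 0.01 m or distance of each of bead1, bead3, bead4, bead5 from where it was at the start of the episode above 0.01 m or distance of each of bead2, bead3, bead4, bead5 from where it was at the start of the episode above 0.01 m) and linear speed of rod below 0.02 m/s and velocity of joint lever between -0.05 and 0.05 rad/s); the robot touches nothing.
It fails at once if a bystander is moved by more than 25 mm (distance of any of phone, flux_jar, solder_spool, screwdriver, brush from where it was at the start of the episode above 0.025 m).
It fails at once if the fingers touch a bead (contact force between the fingers and bead0 above 0.3 N or contact force between the fingers and bead1 above 0.3 N or contact force between the fingers and bead2 above 0.3 N or contact force between the fingers and bead3 above 0.3 N or contact force between the fingers and bead4 above 0.3 N or contact force between the fingers and bead5 above 0.3 N).
It also fails if it takes over 72 s, if anything falls off the work surface, if the arm or the gripper's body presses on something with over 40 N, if the wrist force passes 120 N, or if a joint passes its speed limit or range.

## Working session

There is one attempt and no reset: what is moved stays moved. The work goes in short steps, Python scripts to look and compute and a shell command to move; the robot and the scene stay as the last step left them, time stands still between calls to the robot, and variables do not carry over. Pictures are saved under pics/ and viewed, at most 13 in all, crops included, and the job is handed in when it is done.

```bash
ls; mkdir -p pics
cat > h.py <<'E'
import numpy as np, cv2
from plant import telemetry, snapshot, workorder, nets
from scipy.spatial.transform import Rotation as R
def cam(p):
    K=np.array([[p['fx'],0,p['cx']],[0,p['fy'],p['cy']],[0,0,1.]])
    if 'mount' in p:
        o=p['obs']; T=np.eye(4); T[:3,:3]=R.from_euler('xyz',o['orientation'],degrees=True).as_matrix(); T[:3,3]=o['tool_pos']
        M=np.linalg.inv(T@np.array(p['mount'])); return K,M[:3,:3],M[:3,3]
    return K,cv2.Rodrigues(np.array(p['rvec'],float))[0],np.array(p['tvec'],float).ravel()
def ray(p,uv):
    K,r,t=cam(p); d=r.T@np.linalg.inv(K)@np.array([uv[0],uv[1],1.]); return -r.T@t,d/np.linalg.norm(d)
def onz(p,uv,z):
    c,d=ray(p,uv); return c+d*(z-c[2])/d[2]
def proj(p,X):
    K,r,t=cam(p); q=K@(r@np.array(X,float)+t); return q[:2]/q[2]
def tri(rays):
    A=0;b=0
    for c,d in rays:
        P=np.eye(3)-np.outer(d,d); A=A+P; b=b+P@c
    return np.linalg.solve(A,b)
def snap(n):
    o=telemetry.get_obs(); p=snapshot(n); p['obs']=o; return p
def save(p,name): cv2.imwrite('pics/'+name+'.png',np.asarray(p['frame'])[:,:,::-1])
E
python3 - <<'E'
from h import *
np.set_printoptions(precision=3,suppress=True)
P={n:snap(n) for n in('scene','side','wrist')}
print(telemetry.get_obs())
cv2.imwrite('pics/a.png',cv2.resize(np.vstack([P['scene']['frame'],P['side']['frame']])[:,:,::-1],(480,600))) 
for n,p in P.items(): save(p,n+'0')
for n in('scene','side','wrist'):
    for q in('rod_foot','rod_grip','stand','pan','lever_hinge','lever_tip','dryer'):
        print(n,q,[(np.round(d['uv'],1),round(d['confidence'],2)) for d in nets.landmark_of(P[n],q)][:4])
E
```

```text
pics
{'clock': 0.15, 'joint_pos': array([-55.113,  20.583,   0.645,  -0.015, -70.134, -16.506]), 'qvel': array([-0.003, -0.084,  0.201,  0.176, -0.069,  0.055]), 'tau': array([ -0.001, -58.327,  29.329,   7.001,   0.009,  -0.   ]), 'tool_pos': array([ 0.213, -0.64 ,  0.404]), 'orientation': array([ 179.926,   -0.007, -161.625]), 'force': array([0.211, 0.627, 0.518]), 'moment': array([0.047, 0.003, 0.005]), 'gripper_force': 0.0, 'opening': 0.08744761093938702}
scene rod_foot [(array([228.1, 261.5]), 0.72)]
scene rod_grip [(array([245.2, 230.4]), 0.66), (array([217.3, 241.3]), 0.48)]
scene stand [(array([252.1, 255.1]), 0.72), (array([240.5, 290.6]), 0.67), (array([286.2, 232.4]), 0.55)]
scene pan [(array([364.5, 193.7]), 0.77), (array([450. , 204.4]), 0.28)]
scene lever_hinge [(array([319.8, 197.9]), 0.5)]
scene lever_tip [(array([319.6, 173.9]), 0.4)]
scene dryer [(array([346.8, 207.4]), 0.97), (array([226.6, 239.8]), 0.53)]
side rod_foot []
side rod_grip [(array([315.7, 135.5]), 0.53)]
side stand [(array([325.1, 202.8]), 0.89), (array([312.5, 176. ]), 0.87), (array([293. , 159.7]), 0.64)]
side pan [(array([322.1, 262.6]), 0.62)]
side lever_hinge [(array([340.7, 221.8]), 0.48)]
side lever_tip [(array([355.7, 203.5]), 0.65)]
side dryer [(array([330.2, 263.4]), 0.98)]
wrist rod_foot []
wrist rod_grip []
wrist stand []
wrist pan []
wrist lever_hinge []
wrist lever_tip []
wrist dryer []
```

View pics/scene0.png

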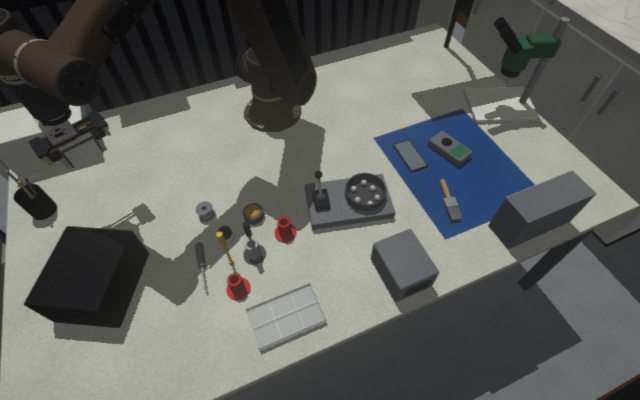

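View pics/side0.png

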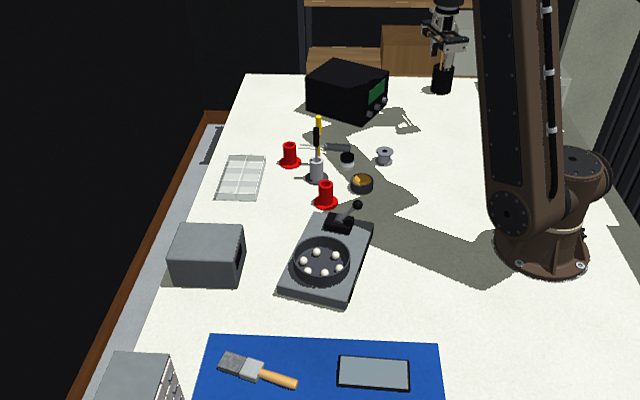

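The scene view shows these candidates:
- **Rod:** black handle in the grey stand at (247,231), or the yellow look-alike at (225,247).
- **Stand:** grey tube at (254,248), red tubes at (286,230) and (238,287), or the brass tin at (253,213).
- **Dryer:** at (347,205), with the lever at (319,185) and the pan at (365,192).

By the description I choose the black-handled rod in the grey tube.

Run:
```python
from h import *
np.set_printoptions(precision=4,suppress=True)
a=snap('scene');b=snap('side')
T=lambda u,v: tri([ray(a,u),ray(b,v)])
print('stand',onz(a,(252.1,255.1),0),onz(b,(312.5,176),0))
print('grip',T((245.2,230.4),(315.7,135.5)))
print('pan',onz(a,(364.5,193.7),.044),onz(b,(322.1,262.6),.044))
print('hinge',onz(a,(319.8,197.9),.062),onz(b,(340.7,221.8),.062),'tip',T((319.6,173.9),(355.7,203.5)))
print('dryer',onz(a,(346.8,207.4),0),onz(b,(330.2,263.4),0))
for p,n in((a,'scene'),(b,'side')):
  for q in('rod','stand','dryer','flux_jar','solder_spool','screwdriver','tip_tin'):
    print(n,q,[(np.round(onz(p,d['uv'],.02),3),np.round(d['uv']),round(d['confidence'],2)) for d in nets.find_in(p,q)][:3])
ca=cv2.resize(a['frame'][195:300,185:305],None,fx=3.3,fy=3.3,interpolation=2)
cb=cv2.resize(b['frame'][105:225,265:405],None,fx=2.88,fy=2.88,interpolation=2)
h=min(ca.shape[0],cb.shape[0]);cv2.imwrite('pics/crop.png',np.hstack([ca[:h],cb[:h]])[:,:,::-1])
print(h,ca.shape,cb.shape)
```

```text
stand [ 0.6014 -0.279   0.    ] [ 0.6158 -0.2816  0.    ]
grip [ 0.6027 -0.2758  0.1511]
pan [0.5572 0.1391 0.044 ] [0.5614 0.1272 0.044 ]
hinge [ 0.5242 -0.0113  0.062 ] [ 0.5208 -0.0028  0.062 ] tip [0.484  0.0065 0.133 ]
dryer [0.5574 0.0747 0.    ] [0.5436 0.0869 0.    ]
scene rod [(array([ 0.524, -0.354,  0.02 ]), array([221., 241.]), 0.64), (array([ 0.52 , -0.264,  0.02 ]), array([248., 230.]), 0.43)]
scene stand [(array([ 0.599, -0.267,  0.02 ]), array([255., 250.]), 0.76), (array([ 0.693, -0.345,  0.02 ]), array([239., 286.]), 0.7)]
scene dryer []
scene flux_jar [(array([ 0.512, -0.33 ,  0.02 ]), array([228., 235.]), 0.49)]
scene solder_spool [(array([ 0.383, -0.366,  0.02 ]), array([207., 208.]), 0.61), (array([0.412, 0.041, 0.02 ]), array([321., 177.]), 0.22)]
scene screwdriver [(array([ 0.549, -0.435,  0.02 ]), array([198., 256.]), 0.81), (array([0.552, 0.08 , 0.02 ]), array([348., 202.]), 0.51)]
scene tip_tin [(array([ 0.459, -0.215,  0.02 ]), array([257., 211.]), 0.55)]
side rod [(array([ 0.612, -0.557,  0.02 ]), array([319., 125.]), 0.49), (array([ 0.615, -0.457,  0.02 ]), array([316., 140.]), 0.42)]
side stand [(array([ 0.696, -0.365,  0.02 ]), array([290., 155.]), 0.95), (array([ 0.571, -0.145,  0.02 ]), array([325., 199.]), 0.72), (array([ 0.615, -0.269,  0.02 ]), array([312., 173.]), 0.58)]
side dryer [(array([0.552, 0.09 , 0.02 ]), array([327., 258.]), 0.84)]
side flux_jar [(array([ 0.516, -0.36 ,  0.02 ]), array([345., 157.]), 0.63)]
side solder_spool [(array([ 0.399, -0.374,  0.02 ]), array([382., 156.]), 0.87), (array([ 0.487, -0.114,  0.02 ]), array([354., 207.]), 0.59), (array([0.692, 0.415, 0.02 ]), array([249., 372.]), 0.23)]
side screwdriver [(array([ 0.617, -0.458,  0.02 ]), array([316., 140.]), 0.59), (array([ 0.537, -0.42 ,  0.02 ]), array([339., 147.]), 0.56)]
side tip_tin [(array([ 0.468, -0.22 ,  0.02 ]), array([360., 184.]), 0.66)]
346 (346, 396, 3) (346, 403, 3)
```

View pics/crop.png

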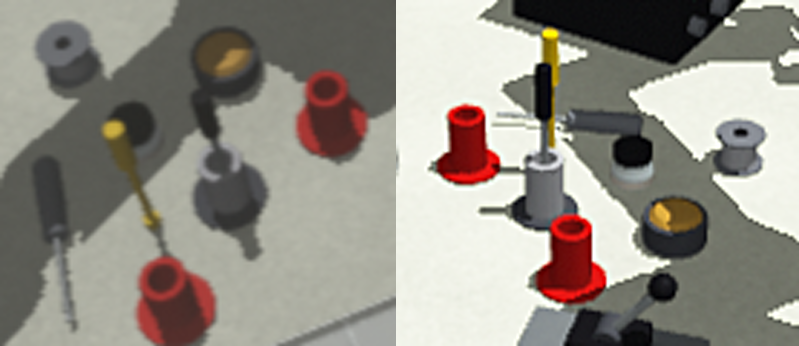

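The crop confirms it: the black-handled rod stands in the grey tube, leaning slightly. The yellow rod, red tubes and tin are separate. I'll turn the tool to yaw -90 first.

```bash
python3 -m creep '[[[0,0,0,-0.07,1],[0,0,0,-0.07,1],[0,0,0,-0.07,1],[0,0,0,-0.07,1],[0,0,0,-0.07,1],[0,0,0,-0.07,1]]]'; python3 -m creep '[[[0,0,0,-0.07,1],[0,0,0,-0.07,1],[0,0,0,-0.07,1],[0,0,0,-0.07,1],[0,0,0,-0.07,1],[0,0,0,-0.026,1]]]'; python3 -c "
from h import *
for q in ((148,258),(130,320),(28,305),(68,227)): print(onz(snap('scene'),q,0))"
```

```text
clock: 2.5
tool_pos: [0.2128, -0.6405, 0.4046]
orientation: [180.0, 0.0, -123.5]
force: [-0.0, 0.1, 0.5]
opening: 0.088
gripper_force: 0.0
clock: 3.0
tool_pos: [0.2128, -0.6405, 0.4046]
orientation: [180.0, 0.0, -89.6]
force: [-0.0, -0.7, -0.3]
opening: 0.0876
gripper_force: 0.0
[ 0.47869185 -0.5833585   0.        ]
[ 0.65903576 -0.66206289  0.        ]
[ 0.49284665 -0.93079214  0.        ]
[ 0.25396666 -0.80983095  0.        ]
```

```bash
python3 -m creep '[[[-0.113,-0.122,0,0,1],[-0.113,-0.122,0,0,1],[-0.113,-0.122,0,0,1],[-0.113,-0.122,0,0,1],[-0.113,-0.122,0,0,1],[-0.113,-0.122,0,0,1],[-0.113,-0.122,0,0,1],[-0.113,-0.122,0,0,1]]]'; python3 -m creep '[[[-0.113,-0.122,0,0,1],[-0.113,-0.122,0,0,1],[-0.113,-0.122,0,0,1],[-0.113,-0.122,0,0,1],[-0.113,-0.122,0,0,1],[-0.113,-0.122,0,0,1],[-0.113,-0.122,0,0,1],[0,0,0,0,1]]]'
python3 - <<'E'
from h import *
np.set_printoptions(precision=4,suppress=True)
p=snap('wrist');save(p,'w1');print(p['obs']['tool_pos'],p['mount'])
for q,z in(('rod_foot',.006),('rod_grip',.151),('stand',0),('pan',.044)):
    print(q,[(np.round(d['uv'],1),onz(p,d['uv'],z),round(d['confidence'],2)) for d in nets.landmark_of(p,q)][:4])
E
```

```text
clock: 3.87
tool_pos: [0.4089, -0.4584, 0.4049]
orientation: [-180.0, -0.0, -90.1]
force: [0.3, 0.2, -0.5]
opening: 0.0877
gripper_force: 0.0
clock: 4.53
tool_pos: [0.5823, -0.2979, 0.4042]
orientation: [-180.0, 0.0, -89.9]
force: [-0.8, -0.2, -1.2]
opening: 0.0871
gripper_force: 0.0
[ 0.5823 -0.2979  0.4042] [[ 0.0007 -0.9559 -0.2936  0.08  ]
 [ 1.      0.0008 -0.0003  0.0008]
 [ 0.0006 -0.2936  0.9559  0.0201]
 [ 0.      0.      0.      1.    ]]
rod_foot [(array([304.1, 190.9]), array([ 0.6002, -0.2697,  0.006 ]), 0.81), (array([304.5, 129.4]), array([ 0.5989, -0.3453,  0.006 ]), 0.8)]
rod_grip [(array([293.6, 143.5]), array([ 0.6004, -0.3476,  0.151 ]), 0.91), (array([291.8, 236.9]), array([ 0.6034, -0.2725,  0.151 ]), 0.61)]
stand [(array([223.5, 123. ]), array([ 0.6958, -0.352 ,  0.    ]), 0.83), (array([305.6, 185.8]), array([ 0.5985, -0.2747,  0.    ]), 0.71), (array([327.6, 265.9]), array([ 0.5693, -0.161 ,  0.    ]), 0.66)]
pan []
```

View pics/w1.png

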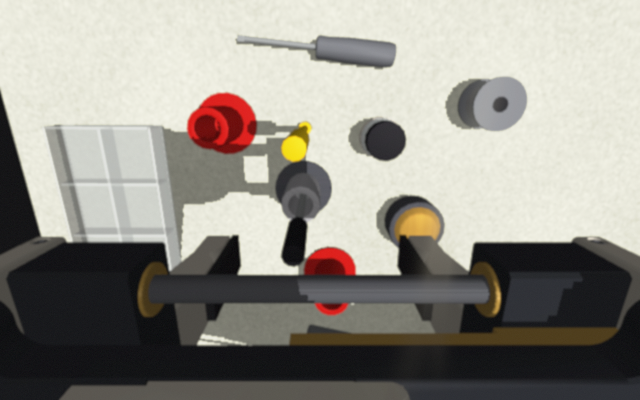

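The wrist view shows the rod's black handle at (293,240) above the grey tube at (302,200). The yellow rod is at (295,147), 73 mm away in -y, and it clears the fingers. Next I move over the rod, descend and close.

```bash
python3 -m creep '[[[-0.06,-0.05,0,0,1],[-0.06,-0.05,0,0,1],[0,0,0,0,1],[0,0,0,0,1]]]'
python3 - <<'E'
from h import *
np.set_printoptions(precision=4,suppress=True)
p=snap('wrist');print(p['obs']['tool_pos'],p['obs']['orientation'])
for q,z in(('rod_foot',.006),('rod_grip',.151),('stand',0)):
    print(q,[(np.round(d['uv'],1),onz(p,d['uv'],z),round(d['confidence'],2)) for d in nets.landmark_of(p,q)][:4])
E
```

```text
clock: 5.12
tool_pos: [0.5992, -0.2768, 0.4046]
orientation: [-180.0, 0.0, -90.0]
force: [-1.2, -0.2, 0.4]
opening: 0.0876
gripper_force: 0.0
[ 0.5992 -0.2768  0.4046] [-179.9954    0.0032  -89.9503]
rod_foot [(array([318.3, 174.7]), array([ 0.5991, -0.2694,  0.006 ]), 0.58), (array([425.5, 202.7]), array([ 0.463 , -0.2332,  0.006 ]), 0.38)]
rod_grip [(array([316.1, 117.3]), array([ 0.6005, -0.3453,  0.151 ]), 0.88), (array([317. , 214.7]), array([ 0.5998, -0.2704,  0.151 ]), 0.7)]
stand [(array([338.8, 253.1]), array([ 0.5712, -0.1591,  0.    ]), 0.86), (array([236.5, 103.9]), array([ 0.6953, -0.353 ,  0.    ]), 0.77), (array([317.1, 167.7]), array([ 0.6006, -0.2769,  0.    ]), 0.66)]
```

```bash
python3 -m creep '[[[-0.02,0,0.09,0,1],[0,0,0.09,0,1],[0,0,0.09,0,1],[0,0,0.09,0,1],[0,0,0.09,0,1],[0,0,0,0,1],[0,0,0,0,0],[0,0,0,0,0]]]'; python3 -m creep '[[[0,0,0,0,0],[0,0,0,0,0],[0,0,0,0,0],[0,0,0,0,0],[0,0,0,0,0],[0,0,0,0,0],[0,0,0,0,0],[0,0,0,0,0]]]'
```

```text
clock: 5.98
tool_pos: [0.599, -0.2738, 0.3158]
orientation: [-179.9, -0.0, -90.0]
force: [0.6, -0.1, 0.8]
opening: 0.0794
gripper_force: 0.0
clock: 6.65
tool_pos: [0.5987, -0.2734, 0.3146]
orientation: [180.0, 0.0, -90.0]
force: [-0.1, -0.5, -0.6]
opening: 0.0265
gripper_force: 0.0
```

```bash
python3 -m creep '[[[0,0,0,0,0],[0,0,0,0,0],[0,0,0,0,0],[0,0,0,0,0],[0,0,0,0,0]]]'
python3 - <<'E'
from h import *
np.set_printoptions(precision=4,suppress=True)
p=snap('wrist');
for q,z in(('pan',.044),('rod_grip',.151),('rod_foot',.006),('stand',0)):
    print(q,[(np.round(d['uv'],1),onz(p,d['uv'],z),round(d['confidence'],2)) for d in nets.landmark_of(p,q)][:4])
E
python3 -m creep '[[[0,0,-0.05,0,0],[0,0,-0.1,0,0],[0,0,-0.1,0,0],[0,0,-0.1,0,0],[0,0,-0.1,0,0],[0,0,-0.1,0,0],[0,0,-0.1,0,0],[0,0,0,0,0]]]'
```

```text
clock: 7.07
tool_pos: [0.5986, -0.2734, 0.3146]
orientation: [180.0, 0.0, -90.0]
force: [-0.1, -0.3, 1.3]
opening: 0.0177
gripper_force: 30.0
pan []
rod_grip [(array([318.1, 114.6]), array([ 0.5982, -0.3475,  0.151 ]), 0.89), (array([318.3, 265.2]), array([ 0.5981, -0.2727,  0.151 ]), 0.59)]
rod_foot [(array([322.3, 193. ]), array([ 0.5945, -0.2688,  0.006 ]), 0.65)]
stand [(array([317. , 184.5]), array([ 0.5996, -0.2756,  0.    ]), 0.85), (array([210.8, 104.9]), array([ 0.6952, -0.3496,  0.    ]), 0.76)]
clock: 7.98
tool_pos: [0.5992, -0.2738, 0.4505]
orientation: [-179.6, -0.2, -90.0]
force: [0.5, -0.2, 0.1]
opening: 0.0175
gripper_force: 30.0
```

```bash
python3 -m creep '[[[-0.1,0.02,0,0,0],[-0.15,0.02,0,0,0],[-0.15,0.02,0,0,0],[-0.15,0.02,0,0,0],[-0.15,0.02,0,0,0],[-0.15,0.02,0,0,0],[-0.15,0.02,0,0,0],[-0.15,0.02,0,0,0]]]';python3 -m creep '[[[-0.15,0.02,0,0,0],[-0.15,0.02,0,0,0],[-0.1,0,0,0,0],[0,0,0,0,0],[0,0,0,0,0],[0,0,0,0,0]]]'
python3 - <<'E'
from h import *
np.set_printoptions(precision=4,suppress=True)
P={n:snap(n) for n in('scene','side','wrist')}
save(P['wrist'],'w2')
for n,p in P.items():
  print(n,p['obs']['tool_pos'])
  for q,z in(('pan',.044),('dryer',0),('lever_hinge',.062),('lever_tip',.123),('rod_foot',p['obs']['tool_pos'][2]-.3086),('rod_grip',p['obs']['tool_pos'][2]-.1636)):
    print(q,[(np.round(d['uv'],1),onz(p,d['uv'],z),round(d['confidence'],2)) for d in nets.landmark_of(p,q)][:3])
p=P['wrist']
for n in('scene','side','wrist'):
  p=P[n]
  for q in ['bead%d'%i for i in range(1)]:
    print(n,q,[(onz(p,d['uv'],.054)[:2],round(d['confidence'],2)) for d in nets.find_in(p,q)])
E
```

```text
clock: 8.65
tool_pos: [0.5661, -0.0421, 0.4452]
orientation: [-180.0, 0.0, -90.0]
force: [1.5, -0.2, -0.5]
opening: 0.0177
gripper_force: 30.0
clock: 9.15
tool_pos: [0.5585, 0.0365, 0.4449]
orientation: [-180.0, 0.0, -90.0]
force: [-0.0, -0.8, -0.3]
opening: 0.0175
gripper_force: 30.0
scene [0.5585 0.0365 0.4449]
pan [(array([364.5, 194.5]), array([0.5602, 0.1376, 0.044 ]), 0.93)]
dryer [(array([346.7, 203.8]), array([0.5437, 0.0809, 0.    ]), 0.84)]
lever_hinge [(array([321.8, 198.1]), array([ 0.5276, -0.0055,  0.062 ]), 0.52)]
lever_tip [(array([316.3, 174.7]), array([ 0.4748, -0.0016,  0.123 ]), 0.4), (array([207.3, 214.3]), array([ 0.4834, -0.3638,  0.123 ]), 0.4)]
rod_foot [(array([228.5, 262.5]), array([ 0.673 , -0.3477,  0.1363]), 0.53), (array([340.6, 189.7]), array([0.5708, 0.0402, 0.1363]), 0.52), (array([361.8, 183.3]), array([0.575 , 0.1121, 0.1363]), 0.33)]
rod_grip [(array([219.5, 238.8]), array([ 0.6839, -0.3433,  0.2813]), 0.66), (array([340.1, 188.5]), array([ 0.6634, -0.0097,  0.2813]), 0.62)]
side [0.5585 0.0361 0.4448]
pan [(array([326.7, 158.6]), array([ 0.5733, 
[... 605 characters left out ...]
y([320.6, 261.8]), array([0.549 , 0.3518, 0.2812]), 0.7)]
wrist [0.5586 0.0359 0.4448]
pan [(array([316.3, 244.8]), array([0.5611, 0.1394, 0.044 ]), 0.57)]
dryer [(array([325.3, 193.2]), array([0.5487, 0.0807, 0.    ]), 0.62)]
lever_hinge [(array([347.7, 132. ]), array([ 0.525 , -0.0101,  0.062 ]), 0.71)]
lever_tip [(array([400.7, 149.5]), array([0.4791, 0.0007, 0.123 ]), 0.86)]
rod_foot [(array([318.2, 191.1]), array([0.5584, 0.0386, 0.1362]), 0.72)]
rod_grip [(array([318.7, 266.2]), array([0.5578, 0.0371, 0.2812]), 0.72)]
scene bead0 [(array([ 0.6218, -0.2693]), 0.7)]
side bead0 [(array([0.5815, 0.1015]), 0.44)]
wrist bead0 [(array([0.5737, 0.1039]), 0.63), (array([0.5308, 0.1128]), 0.59)]
```

View pics/w2.png

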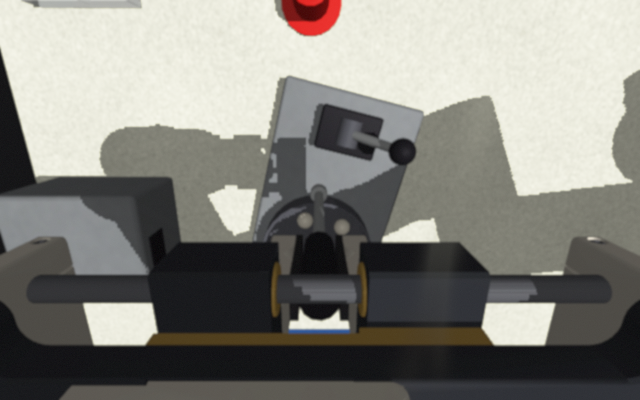

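The wrist view shows the lever ball at (402,151), the block at (350,133), and the rod's foot at (318,191) over the pan edge. The dryer is yawed about -13.5°. I'll check the pan circle and the beads on the initial images.

Run:
```python
from h import *
np.set_printoptions(precision=1,suppress=True)
a=snap('scene');b=snap('side')
c=np.array([.561,.1385]);th=np.radians(-13.5);Rm=np.array([[np.cos(th),-np.sin(th)],[np.sin(th),np.cos(th)]])
out=[]
for p,f,(r0,r1,c0,c1) in((a,'scene0',(160,235,300,400)),(b,'side0',(215,315,265,385))):
    im=cv2.imread('pics/%s.png'%f); hsv=cv2.cvtColor(im,cv2.COLOR_BGR2HSV)
    m=np.zeros(im.shape[:2],np.uint8)
    ring=lambda r,z,n=60:np.array([proj(p,[c[0]+r*np.cos(t),c[1]+r*np.sin(t),z]) for t in np.linspace(0,2*np.pi,n)])
    cv2.fillPoly(m,[ring(.066,.056).astype(np.int32)],255)
    w=((im.min(2)>120)&(m>0)).astype(np.uint8)
    n,l,s,ce=cv2.connectedComponentsWithStats(w)
    for i in range(1,n):
        if s[i,4]>5: X=onz(p,ce[i],.055)[:2]; print(f,s[i,4],ce[i],'pan mm',(Rm.T@(X-c))*1000)
    k=4; o=cv2.resize(im[r0:r1,c0:c1],None,fx=k,fy=k,interpolation=2)
    for r,z,col in((.064,.08,(0,255,0)),(.068,.08,(0,0,255)),(.064,.044,(255,255,0))):
        cv2.polylines(o,[((ring(r,z)-[c0,r0]+.5)*k).astype(np.int32)],True,col,1)
    out.append(o)
h=min(o.shape[0] for o in out);out=[cv2.resize(o,(390,int(o.shape[0]*390/o.shape[1]))) for o in out]
h=min(o.shape[0] for o in out);cv2.imwrite('pics/pan.png',np.hstack([o[:h] for o in out]))
```

```text
scene0 10 [363.2 181. ] pan mm [-49.5   5.3]
scene0 12 [372.3 186.8] pan mm [-19.8  30. ]
scene0 10 [353.5 187.2] pan mm [-29.4 -33.3]
scene0 11 [376.6 195.9] pan mm [20.  34.6]
scene0 15 [357.1 198.5] pan mm [ 18.9 -31.9]
scene0 12 [369.5 202. ] pan mm [39.9  5.1]
side0 46 [316.4 250.8] pan mm [ 24.7 -34.7]
side0 45 [335.4 254. ] pan mm [-22.8 -37.4]
side0 50 [303.4 259.6] pan mm [45.8  2.4]
side0 41 [338.9 267. ] pan mm [-42.3   1.5]
side0 44 [307.7 269.9] pan mm [25.6 31.1]
side0 46 [324.5 272. ] pan mm [-14.3  26.3]
```

View pics/pan.png

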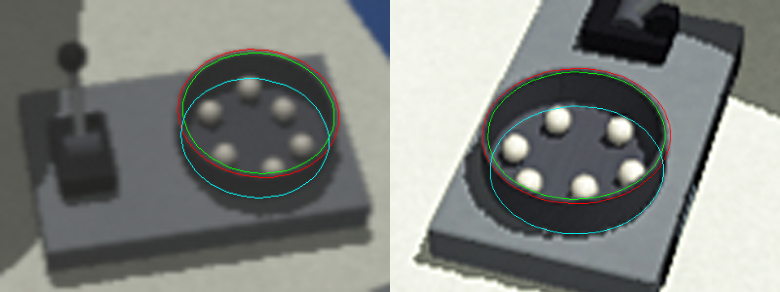

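The projected rim matches both views. The beads lie on a ring about 42 mm in radius around a free centre. I go over the centre, descend, then check.

```bash
python3 -m creep '[[[-0.1,0,0,0,0],[-0.15,0,0,0,0],[-0.15,-0.013,0,0,0],[-0.105,0,0,0,0],[0,0,0,0,0],[0,0,0,0,0]]]'; python3 -m creep '[[[0,0,0.08,0,0],[0,0,0.08,0,0],[0,0,0.08,0,0],[0,0,0.08,0,0],[0,0,0.07,0,0],[0,0,0.04,0,0],[0,0,0,0,0],[0,0,0,0,0]]]'
python3 - <<'E'
from h import *
np.set_printoptions(precision=4,suppress=True)
P={n:snap(n) for n in('scene','side','wrist')}
for n,p in P.items():
  print(n,p['obs']['tool_pos'])
  for q,z in(('pan',.044),('rod_foot',.05)):
    print(q,[(np.round(d['uv'],1),onz(p,d['uv'],z),round(d['confidence'],2)) for d in nets.landmark_of(p,q)][:3])
o=[cv2.resize(P['scene']['frame'][140:235,300:400],(390,370)),cv2.resize(P['side']['frame'][195:315,265:385],(390,370))]
cv2.imwrite('pics/in.png',np.hstack(o)[:,:,::-1])
E
```

```text
clock: 10.95
tool_pos: [0.5611, 0.1387, 0.4444]
orientation: [180.0, -0.0, -89.9]
force: [-0.1, -0.4, -0.5]
opening: 0.0175
gripper_force: 30.0
clock: 11.62
tool_pos: [0.5613, 0.1371, 0.3589]
orientation: [180.0, -0.0, -90.0]
force: [-0.2, 1.2, -0.3]
opening: 0.0175
gripper_force: 30.0
scene [0.5613 0.1371 0.3589]
pan [(array([363.7, 197.8]), array([0.5714, 0.1288, 0.044 ]), 0.66), (array([378.5, 198.3]), array([0.5933, 0.1733, 0.044 ]), 0.53)]
rod_foot [(array([366.5, 193.8]), array([0.5641, 0.1426, 0.05  ]), 0.58), (array([229.6, 261.2]), array([ 0.6216, -0.3478,  0.05  ]), 0.42)]
side [0.5615 0.1373 0.3595]
pan [(array([322.8, 265.2]), array([0.5592, 0.1356, 0.044 ]), 0.61)]
rod_foot [(array([322.5, 264.1]), array([0.5598, 0.1378, 0.05  ]), 0.85)]
wrist [0.5615 0.1375 0.3598]
pan [(array([320.2, 185.4]), array([0.5599, 0.1366, 0.044 ]), 0.72)]
rod_foot [(array([317.9, 193.1]), array([0.5621, 0.1427, 0.05  ]), 0.95), (array([367.6,   9. ]), array([ 0.5216, -0.0138,  0.05  ]), 0.63)]
```

View pics/in.png

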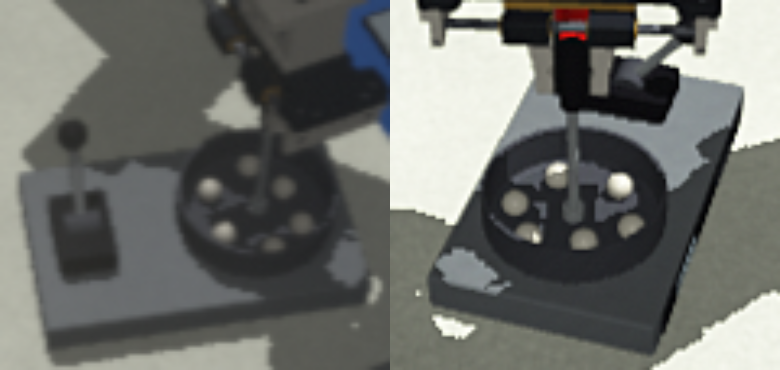

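The crop shows the foot low in the middle of the pan, clear of all the beads. I'll stir from the left side, first turn.

```bash
python3 -m creep '[[[-0.04,-0.003,0,0,0],[-0.045,-0.004,0,0,0],[-0.045,-0.004,0,0,0],[-0.04,-0.004,0,0,0],[0,0,0,0,0]]]'
python3 -m creep '[[[0.0128,-0.0479,0,0,0],[0.0248,-0.043,0,0,0],[0.0351,-0.0351,0,0,0],[0.043,-0.0248,0,0,0],[0.0479,-0.0128,0,0,0],[0.0496,0,0,0,0],[0.0479,0.0128,0,0,0],[0.043,0.0248,0,0,0]]]'
python3 -m creep '[[[0.0351,0.0351,0,0,0],[0.0248,0.043,0,0,0],[0.0128,0.0479,0,0,0],[0,0.0496,0,0,0],[-0.0128,0.0479,0,0,0],[-0.0248,0.043,0,0,0],[-0.0351,0.0351,0,0,0],[-0.043,0.0248,0,0,0]]]'
python3 -m creep '[[[-0.0479,0.0128,0,0,0],[-0.0496,0,0,0,0],[-0.0479,-0.0128,0,0,0],[-0.043,-0.0248,0,0,0],[-0.0351,-0.0351,0,0,0],[-0.0248,-0.043,0,0,0],[-0.0128,-0.0479,0,0,0],[0,-0.0496,0,0,0]]]'
python3 - <<'E'
from h import *
np.set_printoptions(precision=4,suppress=True)
P={n:snap(n) for n in('scene','side','wrist')}
for n,p in P.items():
  print(n,p['obs']['tool_pos'])
  for q,z in(('rod_foot',.05),):
    print(q,[(np.round(d['uv'],1),onz(p,d['uv'],z),round(d['confidence'],2)) for d in nets.landmark_of(p,q)][:2])
E
```

```text
clock: 12.48
tool_pos: [0.5644, 0.1735, 0.3585]
orientation: [-180.0, 0.0, -89.9]
force: [0.9, 0.7, -0.7]
opening: 0.0175
gripper_force: 30.0
clock: 13.15
tool_pos: [0.5892, 0.1093, 0.3585]
orientation: [-180.0, 0.0, -90.0]
force: [-0.3, -1.3, -0.2]
opening: 0.0176
gripper_force: 30.0
clock: 13.82
tool_pos: [0.5245, 0.1206, 0.36]
orientation: [-179.7, 0.1, -89.9]
force: [7.1, 1.3, 0.0]
opening: 0.0174
gripper_force: 30.1
clock: 14.48
tool_pos: [0.5652, 0.1723, 0.358]
orientation: [179.9, 0.0, -90.0]
force: [-0.8, 0.4, -1.3]
opening: 0.0175
gripper_force: 30.0
scene [0.5652 0.1723 0.358 ]
rod_foot [(array([228.9, 259.8]), array([ 0.6163, -0.3485,  0.05  ]), 0.43), (array([372.8, 191.1]), array([0.5626, 0.1673, 0.05  ]), 0.42)]
side [0.5666 0.172  0.3579]
rod_foot [(array([319.5, 270.7]), array([0.5656, 0.1594, 0.05  ]), 0.73)]
wrist [0.5658 0.1716 0.3578]
rod_foot [(array([321.9, 179.7]), array([0.5618, 0.1628, 0.05  ]), 0.72), (array([269. , 120.6]), array([0.6092, 0.1085, 0.05  ]), 0.41)]
```

The foot now trails the tool by about 9 mm in y, so the rod turned a little in the grip after a 7 N pinch of a bead against the wall. I'll use a radius of 32 mm for turn 2 so beads can pass outside the foot, then check again.

```bash
python3 -m creep '[[[-0.027,-0.01,0,0,0],[0.0108,-0.0403,0,0,0],[0.0209,-0.0362,0,0,0],[0.0295,-0.0295,0,0,0],[0.0362,-0.0209,0,0,0],[0.0403,-0.0108,0,0,0],[0.0418,0,0,0,0]]]'
python3 -m creep '[[[0.0403,0.0108,0,0,0],[0.0362,0.0209,0,0,0],[0.0295,0.0295,0,0,0],[0.0209,0.0362,0,0,0],[0.0108,0.0403,0,0,0],[0,0.0418,0,0,0]]]'
python3 -c "
from h import *
for n in('side','wrist'):
  p=snap(n);print(p['obs']['tool_pos'],[(onz(p,d['uv'],.05),round(d['confidence'],2)) for d in nets.landmark_of(p,'rod_foot')][:2])"
python3 -m creep '[[[-0.0108,0.0403,0,0,0],[-0.0209,0.0362,0,0,0],[-0.0295,0.0295,0,0,0],[-0.0362,0.0209,0,0,0],[-0.0403,0.0108,0,0,0],[-0.0418,0,0,0,0]]]'
python3 -m creep '[[[-0.0403,-0.0108,0,0,0],[-0.0362,-0.0209,0,0,0],[-0.0295,-0.0295,0,0,0],[-0.0209,-0.0362,0,0,0],[-0.0108,-0.0403,0,0,0],[0,-0.0418,0,0,0]]]'
python3 - <<'E'
from h import *
np.set_printoptions(precision=4,suppress=True)
P={n:snap(n) for n in('scene','side','wrist')}
for n,p in P.items():
  print(n,p['obs']['tool_pos'])
  for q,z in(('rod_foot',.05),):
    print(q,[(np.round(d['uv'],1),onz(p,d['uv'],z),round(d['confidence'],2)) for d in nets.landmark_of(p,q)][:2])
o=[cv2.resize(P['scene']['frame'][140:235,300:400],(390,370)),cv2.resize(P['side']['frame'][195:315,265:385],(390,370))]
cv2.imwrite('pics/in2.png',np.hstack(o)[:,:,::-1])
E
```

```text
clock: 15.37
tool_pos: [0.5941, 0.14, 0.3584]
orientation: [180.0, -0.0, -90.0]
force: [-0.3, -0.3, -1.1]
opening: 0.0174
gripper_force: 30.0
clock: 15.87
tool_pos: [0.5567, 0.1131, 0.3588]
orientation: [-180.0, 0.0, -90.0]
force: [0.3, 0.3, -1.2]
opening: 0.0177
gripper_force: 30.0
[0.55670434 0.11305197 0.35884041] [(array([0.55808063, 0.10864274, 0.05      ]), 0.57), (array([ 0.522217  , -0.26438593,  0.05      ]), 0.51)]
[0.55635365 0.1135017  0.35911847] [(array([0.55652653, 0.11123523, 0.05      ]), 0.58)]
clock: 16.57
tool_pos: [0.5298, 0.1504, 0.3589]
orientation: [-180.0, 0.0, -90.0]
force: [0.3, -0.6, -1.2]
opening: 0.0174
gripper_force: 30.0
clock: 17.07
tool_pos: [0.5671, 0.1772, 0.3583]
orientation: [180.0, -0.0, -90.0]
force: [-0.6, -0.6, -0.8]
opening: 0.0173
gripper_force: 30.0
scene [0.5671 0.1772 0.3583]
rod_foot [(array([372.5, 193.4]), array([0.5707, 0.1618, 0.05  ]), 0.54), (array([227.3, 260.1]), array([ 0.6153, -0.3532,  0.05  ]), 0.48)]
side [0.5684 0.1773 0.3582]
rod_foot [(array([321.2, 273.3]), array([0.5611, 0.1674, 0.05  ]), 0.79)]
wrist [0.5676 0.1771 0.3581]
rod_foot [(array([318.2, 182.4]), array([0.5674, 0.1712, 0.05  ]), 0.89), (array([273.4, 116.9]), array([0.6073, 0.111 , 0.05  ]), 0.59)]
```

View pics/in2.png

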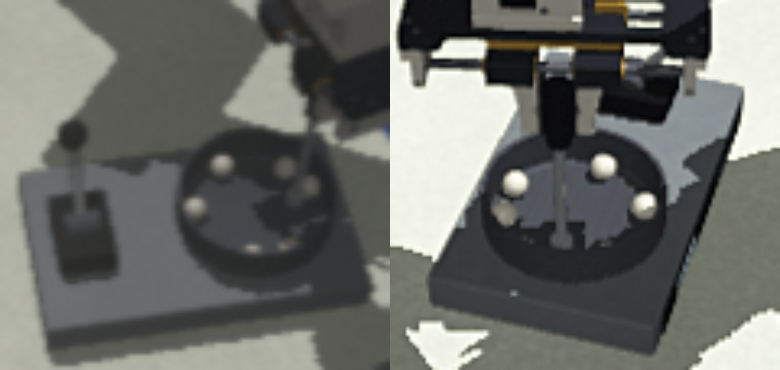

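The beads have clearly moved and all are in the pan. The foot runs at about a 30 mm radius. Third turn, with a little overlap, then back to the centre and lift.

```bash
python3 -m creep '[[[0.0108,-0.0403,0,0,0],[0.0209,-0.0362,0,0,0],[0.0295,-0.0295,0,0,0],[0.0362,-0.0209,0,0,0],[0.0403,-0.0108,0,0,0],[0.0418,0,0,0,0]]]'
python3 -m creep '[[[0.0403,0.0108,0,0,0],[0.0362,0.0209,0,0,0],[0.0295,0.0295,0,0,0],[0.0209,0.0362,0,0,0],[0.0108,0.0403,0,0,0],[0,0.0418,0,0,0]]]'
python3 -m creep '[[[-0.0108,0.0403,0,0,0],[-0.0209,0.0362,0,0,0],[-0.0295,0.0295,0,0,0],[-0.0362,0.0209,0,0,0],[-0.0403,0.0108,0,0,0],[-0.0418,0,0,0,0]]]'
python3 -m creep '[[[-0.0403,-0.0108,0,0,0],[-0.0362,-0.0209,0,0,0],[-0.0295,-0.0295,0,0,0],[-0.0209,-0.0362,0,0,0],[-0.0108,-0.0403,0,0,0],[0,-0.0418,0,0,0]]]'
python3 -m creep '[[[0.0108,-0.0403,0,0,0],[0.0209,-0.0362,0,0,0],[0.03,0.03,0,0,0],[0.04,0.03,0,0,0],[0,0,0,0,0],[0,0,-0.08,0,0],[0,0,-0.12,0,0],[0,0,-0.12,0,0]]]'
python3 -m creep '[[[0,0,-0.12,0,0],[0,0,-0.04,0,0],[0,0,0,0,0],[0,0,0,0,0]]]'
python3 - <<'E'
from h import *
np.set_printoptions(precision=4,suppress=True)
P={n:snap(n) for n in('scene','side','wrist')}
z=telemetry.get_obs()['tool_pos'][2]-.3086
for n,p in P.items():
  print(n,p['obs']['tool_pos'])
  for q,zz in(('rod_foot',z),('rod_grip',z+.145)):
    print(q,[(np.round(d['uv'],1),onz(p,d['uv'],zz),round(d['confidence'],2)) for d in nets.landmark_of(p,q)][:2])
E
```

```text
clock: 17.87
tool_pos: [0.5941, 0.1401, 0.3584]
orientation: [180.0, -0.0, -90.0]
force: [-0.3, 0.4, -0.0]
opening: 0.0171
gripper_force: 30.0
clock: 18.37
tool_pos: [0.5567, 0.1131, 0.3588]
orientation: [-180.0, 0.0, -90.0]
force: [0.7, 0.9, -0.0]
opening: 0.0175
gripper_force: 30.0
clock: 18.87
tool_pos: [0.5299, 0.1506, 0.3588]
orientation: [-180.0, 0.0, -89.9]
force: [-0.0, 0.0, -2.0]
opening: 0.0173
gripper_force: 30.0
clock: 19.37
tool_pos: [0.5669, 0.1769, 0.3581]
orientation: [179.9, -0.1, -90.0]
force: [-1.1, -4.1, 0.2]
opening: 0.0173
gripper_force: 30.0
clock: 20.03
tool_pos: [0.5689, 0.1561, 0.4232]
orientation: [179.9, -0.0, -90.0]
force: [-0.0, 0.1, -0.2]
opening: 0.0173
gripper_force: 30.0
clock: 20.37
tool_pos: [0.5689, 0.1564, 0.4545]
orientation: [-180.0, 0.1, -90.0]
force: [-0.3, -0.1, -1.4]
opening: 0.0176
gripper_force: 30.0
scene [0.5689 0.1564 0.4545]
rod_foot [(array([372.4, 176.5]), array([0.5696, 0.1517, 0.1445]), 0.51), (array([229.8, 261.2]), array([ 0.6752, -0.343 ,  0.1445]), 0.46)]
rod_grip [(array([379.7, 142. ]), array([0.5627, 0.1631, 0.2895]), 0.59), (array([220.4, 240.3]), array([ 0.6941, -0.342 ,  0.2895]), 0.58)]
side [0.5689 0.1564 0.4536]
rod_foot [(array([320. , 235.9]), array([0.5646, 0.1403, 0.1445]), 0.83), (array([356. , 204.7]), array([0.4839, 0.0254, 0.1445]), 0.6)]
rod_grip [(array([314.9, 188.6]), array([0.5729, 0.1524, 0.2895]), 0.86)]
wrist [0.5689 0.1565 0.4531]
rod_foot [(array([321. , 185.5]), array([0.5654, 0.1534, 0.1445]), 0.84), (array([326.2, 151.9]), array([0.5607, 0.1214, 0.1445]), 0.47)]
rod_grip [(array([318.3, 264.7]), array([0.568 , 0.1567, 0.2895]), 0.94)]
```

The rod is out of the pan. Next I carry it above the stand and measure the foot against the tube.

```bash
python3 -m creep '[[[0.1,-0.01,0,0,0],[0.15,-0.01,0,0,0],[0.15,-0.01,0,0,0],[0.15,-0.01,0,0,0],[0.15,-0.01,0,0,0],[0.15,-0.01,0,0,0],[0.15,-0.01,0,0,0],[0.15,-0.01,0,0,0]]]'
python3 -m creep '[[[0.15,-0.01,0,0,0],[0.15,-0.01,0,0,0],[0.15,-0.01,0,0,0],[0.15,-0.01,0,0,0],[0.15,-0.01,0,0,0],[0.15,-0.01,0,0,0],[0.08,-0.01,0,0,0],[0.15,0,0,0,0]]]'
python3 -m creep '[[[0,0,0,0,0],[0,0,0,0,0],[0,0,0,0,0]]]'
cat > m.py <<'E'
from h import *
import sys
np.set_printoptions(precision=4,suppress=True)
P={n:snap(n) for n in('scene','side','wrist')}
t=telemetry.get_obs()['tool_pos'];z=t[2]-.3086
print(t)
for q,X in(('rod_foot',[t[0],t[1],z]),('rod_grip',[t[0],t[1],z+.145]),('stand',[.5995,-.275,0])):
  rays=[]
  for n,p in P.items():
    e=proj(p,X); D=[d for d in nets.landmark_of(p,q) if np.linalg.norm(d['uv']-e)<25]
    if D: D=min(D,key=lambda d:np.linalg.norm(d['uv']-e));rays.append(ray(p,D['uv']));print(q,n,np.array(D['uv'])-e,round(D['confidence'],2),onz(p,D['uv'],X[2]))
  if len(rays)>1: print(q,'tri',tri(rays))
p=P['wrist']
save(p,sys.argv[1])
E
python3 m.py w3
```

```text
clock: 21.48
tool_pos: [0.5854, -0.0748, 0.4546]
orientation: [-180.0, 0.0, -90.0]
force: [-0.3, -0.2, -1.2]
opening: 0.0176
gripper_force: 30.0
clock: 22.15
tool_pos: [0.5999, -0.2998, 0.4544]
orientation: [180.0, 0.0, -90.0]
force: [1.4, -0.2, -0.4]
opening: 0.0175
gripper_force: 30.0
clock: 22.4
tool_pos: [0.5995, -0.2994, 0.4542]
orientation: [180.0, 0.0, -90.0]
force: [0.2, 0.4, -0.7]
opening: 0.0177
gripper_force: 30.0
[ 0.5997 -0.2985  0.4549]
rod_foot scene [0.8776 1.3154] 0.54 [ 0.6049 -0.2974  0.1463]
rod_foot side [ 0.8289 -0.9516] 0.57 [ 0.5976 -0.3039  0.1463]
rod_foot wrist [ 1.0874 -3.5208] 0.26 [ 0.5987 -0.3019  0.1463]
rod_foot tri [ 0.5997 -0.3003  0.1451]
rod_grip side [-1.6502  0.0461] 0.71 [ 0.6043 -0.298   0.2913]
rod_grip wrist [1.2723 0.7913] 0.64 [ 0.5991 -0.298   0.2913]
rod_grip tri [ 0.6016 -0.2978  0.2913]
stand scene [ 0.1773 -3.0513] 0.94 [ 0.5893 -0.2712  0.    ]
stand side [-6.088   1.2835] 0.75 [ 0.6178 -0.2675 -0.    ]
stand wrist [-0.531  -0.0633] 0.91 [ 0.6003 -0.2751  0.    ]
stand tri [ 0.6043 -0.2715  0.0046]
```

```bash
python3 -m creep '[[[-0.07,0,0,0,0],[-0.062,0,0,0,0],[0,0,0.1,0,0],[0,0,0.1,0,0],[0,0,0.09,0,0],[0,0,0,0,0],[0,0,0,0,0]]]'; python3 m.py w4; python3 -c "
import cv2;i=cv2.imread('pics/w4.png')[110:290,220:420];cv2.imwrite('pics/w4c.png',cv2.resize(i,None,fx=3,fy=3,interpolation=2))"
```

```text
clock: 23.58
tool_pos: [0.5996, -0.2722, 0.3962]
orientation: [179.9, 0.0, -89.9]
force: [0.2, -0.8, -0.2]
opening: 0.0172
gripper_force: 30.0
[ 0.6    -0.2728  0.3984]
rod_foot scene [0.4243 3.1833] 0.43 [ 0.6109 -0.2749  0.0898]
rod_foot side [ 0.4483 -2.801 ] 0.81 [ 0.5997 -0.2878  0.0898]
rod_foot wrist [-1.1363 -3.1802] 0.9 [ 0.6011 -0.276   0.0898]
rod_foot tri [ 0.6033 -0.277   0.0915]
rod_grip side [-0.9116  2.5385] 0.68 [ 0.6016 -0.2585  0.2348]
rod_grip wrist [4.2311 1.3022] 0.85 [ 0.5979 -0.2721  0.2348]
rod_grip tri [ 0.6001 -0.2687  0.2291]
stand scene [2.9773 0.9487] 0.83 [ 0.6065 -0.2674  0.    ]
stand side [-2.788  -1.4165] 0.61 [ 0.6086 -0.2819  0.    ]
stand wrist [1.2199 0.0022] 0.9 [ 0.598 -0.275  0.   ]
stand tri [ 0.6046 -0.2723  0.0038]
```

View pics/w4c.png

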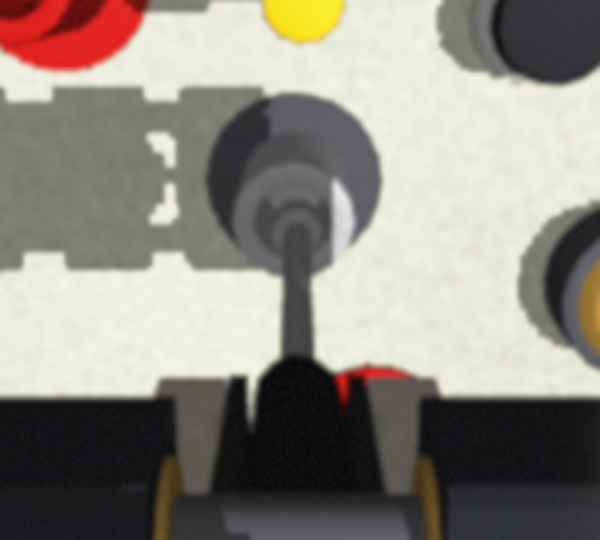

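The crop shows the foot at (297,232) over the tube mouth centre near (293,220). With the height difference included, they agree to about 1–2 mm. I'll lower it in stages and watch the force.

```bash
python3 -m creep '[[[0,0,0.05,0,0],[0,0,0.05,0,0],[0,0,0.05,0,0],[0,0,0.05,0,0],[0,0,0,0,0]]]'; python3 -m creep '[[[0,0,0.05,0,0],[0,0,0.05,0,0],[0,0,0.05,0,0],[0,0,0.04,0,0],[0,0,0,0,0],[0,0,0,0,0]]]'
```

```text
clock: 24.6
tool_pos: [0.5992, -0.2725, 0.3533]
orientation: [179.8, 0.1, -90.0]
force: [1.9, 2.0, -2.7]
opening: 0.0174
gripper_force: 30.0
clock: 25.1
tool_pos: [0.5996, -0.2729, 0.3176]
orientation: [179.9, 0.0, -90.0]
force: [1.8, 1.7, -1.8]
opening: 0.0174
gripper_force: 30.0
```

```bash
python3 m.py w5; python3 -c "
import cv2;i=cv2.imread('pics/w5.png')[110:290,220:420];cv2.imwrite('pics/w5c.png',cv2.resize(i,None,fx=3,fy=3,interpolation=2))"
```

```text
[ 0.5995 -0.2729  0.3188]
rod_foot wrist [ 1.194  -3.7632] 0.82 [ 0.5984 -0.2767  0.0102]
rod_grip side [ 1.7843 -7.4606] 0.64 [ 0.597  -0.3146  0.1552]
rod_grip wrist [1.2082 4.0636] 0.91 [ 0.5989 -0.2706  0.1552]
rod_grip tri [ 0.5968 -0.282   0.1748]
stand scene [2.1773 1.4487] 0.89 [ 0.6072 -0.2702  0.    ]
stand side [-2.288  -1.0165] 0.83 [ 0.6069 -0.2799  0.    ]
stand wrist [-1.8432 -1.584 ] 0.81 [ 0.6013 -0.2766  0.    ]
stand tri [ 0.6051 -0.2742  0.0015]
```

View pics/w5c.png

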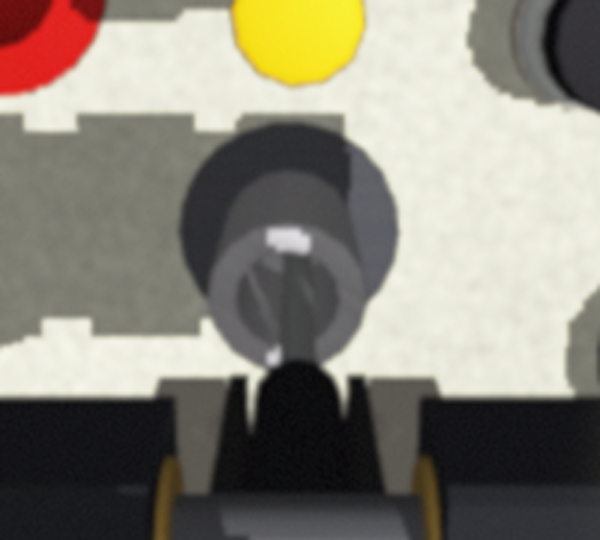

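The crop shows the shaft inside the tube mouth at (298,320), so the foot is in. I'll lower the last 2 mm, open and lift off.

```bash
python3 -m creep '[[[0,0,0.01,0,0],[0,0,0.005,0,0],[0,0,0,0,0.4],[0,0,0,0,0.4],[0,0,0,0,0.4],[0,0,0,0,0.6],[0,0,0,0,0.6],[0,0,0,0,0.6]]]'; python3 -m creep '[[[0,0,0,0,0.6],[0,0,0,0,0.6],[0,0,0,0,0.6],[0,0,-0.08,0,0.6],[0,0,-0.12,0,0.6],[0,0,-0.12,0,0.6],[0,0,-0.15,0,0.6],[0,0,0,0,0.6]]]'
python3 - <<'E'
from h import *
np.set_printoptions(precision=4,suppress=True)
P={n:snap(n) for n in('scene','side','wrist')};p=P['wrist']
print(p['obs']['tool_pos'])
for q,z in(('rod_foot',.006),('rod_grip',.151),('stand',0)):
    print(q,[(np.round(d['uv'],1),onz(p,d['uv'],z),round(d['confidence'],2)) for d in nets.landmark_of(p,q)][:3])
a=P['wrist']['frame'][80:290,200:430];b=P['side']['frame'][110:310,265:405]
c=P['scene']['frame'][155:235,300:400]
f=lambda i,h:cv2.resize(i,(int(i.shape[1]*h/i.shape[0]),h),interpolation=2)
print([f(i,300).shape for i in(a,b,c)])
cv2.imwrite('pics/rel.png',np.hstack([f(a,270),f(b,270),f(c,200) if 0 else cv2.copyMakeBorder(f(c,200),0,70,0,0,0)])[:,:,::-1])
E
```

```text
clock: 26.37
tool_pos: [0.5996, -0.2731, 0.3157]
orientation: [180.0, -0.0, -90.0]
force: [-0.3, 0.5, -0.5]
opening: 0.0489
gripper_force: 0.0
clock: 27.03
tool_pos: [0.6006, -0.2736, 0.4165]
orientation: [-179.5, -0.2, -89.9]
force: [0.4, 0.6, 1.7]
opening: 0.0524
gripper_force: 0.0
[ 0.5997 -0.273   0.4114]
rod_foot [(array([323. , 164.4]), array([ 0.5951, -0.2773,  0.006 ]), 0.65)]
rod_grip [(array([320.1, 110.3]), array([ 0.5989, -0.3463,  0.151 ]), 0.93), (array([319., 198.]), array([ 0.5997, -0.2785,  0.151 ]), 0.63)]
stand [(array([240. ,  99.1]), array([ 0.6944, -0.3549,  0.    ]), 0.89), (array([340.4, 246.8]), array([ 0.5706, -0.1617,  0.    ]), 0.84), (array([320.8, 162.8]), array([ 0.5978, -0.2782,  0.    ]), 0.55)]
[(300, 328, 3), (300, 210, 3), (300, 375, 3)]
```

View pics/rel.png

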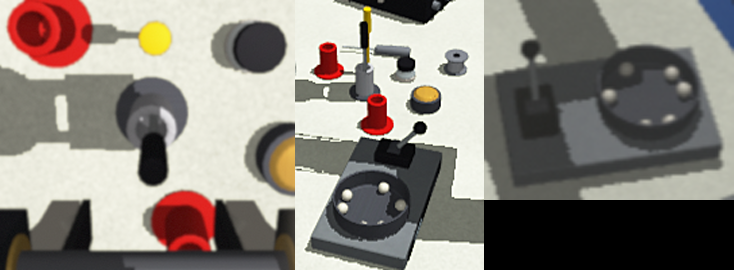

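The wrist crop shows the rod standing in the grey tube and released. All the beads are in the pan and the bystanders are untouched. Next I go over the lever and compute the bead shifts.

```bash
python3 -m creep '[[[-0.1,0.04,0,0,1],[-0.135,0.052,0,0,1],[-0.135,0.052,0,0,1],[-0.135,0.052,0,0,1],[-0.135,0.052,0,0,1],[-0.135,0.052,0,0,1],[-0.135,0.052,0,0,1],[-0.135,0.052,0,0,1]]]'; python3 -m creep '[[[-0.135,0.052,0,0,1],[-0.135,0.052,0,0,1],[-0.035,0.012,0,0.05,1],[0,0,0,0.05,1],[0,0,0,0.05,1],[0,0,0,0,1],[0,0,0,0,1]]]'
python3 - <<'E'
from h import *
np.set_printoptions(precision=4,suppress=True)
P={n:snap(n) for n in('scene','side','wrist')};p=P['wrist']
print(p['obs']['tool_pos'],p['obs']['orientation'])
for q,z in(('lever_hinge',.062),('lever_tip',.123),('pan',.044),('dryer',0)):
    print(q,[(np.round(d['uv'],1),onz(p,d['uv'],z),round(d['confidence'],2)) for d in nets.landmark_of(p,q)][:3])
c=np.array([.561,.1385])
def blobs(p,im,lo):
    m=np.zeros(im.shape[:2],np.uint8);t=np.linspace(0,6.28,60)
    cv2.fillPoly(m,[np.array([proj(p,[c[0]+.064*np.cos(a),c[1]+.064*np.sin(a),.056]) for a in t]).astype(np.int32)],255)
    n,l,s,ce=cv2.connectedComponentsWithStats(((im.min(2)>lo)&(m>0)).astype(np.uint8))
    return np.array([(onz(p,ce[i],.055)[:2]-c)*1000 for i in range(1,n) if s[i,4]>5])
for n in('side','scene'):
    q=P[n];A=blobs(q,cv2.imread('pics/%s0.png'%n),120)
    for d in nets.find_in(q,'bead0'): print('net',(onz(q,d['uv'],.055)[:2]-c)*1000,round(d['confidence'],2))
    B=blobs(q,np.asarray(q['frame']),105);print(n,'start',A.round(0).tolist(),'now',B.round(0).tolist())
    print([round(min(np.linalg.norm(A-b,axis=1)),0) for b in B])
E
```

```text
clock: 28.0
tool_pos: [0.5179, -0.0629, 0.4089]
orientation: [179.9, -0.0, -90.0]
force: [0.1, 0.6, -0.3]
opening: 0.0874
gripper_force: 0.0
clock: 28.58
tool_pos: [0.4954, -0.0029, 0.4091]
orientation: [179.9, -0.0, -103.3]
force: [-0.6, -0.1, 0.0]
opening: 0.0879
gripper_force: 0.0
[ 0.4955 -0.0031  0.4093] [ 179.9649   -0.0243 -103.3583]
lever_hinge [(array([288.1, 179.9]), array([ 0.527 , -0.0095,  0.062 ]), 0.85), (array([319.4, 324.9]), array([0.537 , 0.1792, 0.062 ]), 0.67)]
lever_tip [(array([341.2, 198.3]), array([0.4759, 0.0043, 0.123 ]), 0.75)]
pan [(array([294.5, 291. ]), array([0.5592, 0.1363, 0.044 ]), 0.89)]
dryer [(array([294.1, 237.1]), array([0.5492, 0.0827, 0.    ]), 0.9), (array([293., 293.]), array([0.5727, 0.1667, 0.    ]), 0.51)]
net [ -32.7325 -495.1276] 0.68
net [-13.9946 -52.6558] 0.6
net [48.2228  7.8676] 0.55
net [-52.619   -4.5023] 0.43
side start [[16.0, -40.0], [-31.0, -31.0], [45.0, -8.0], [-41.0, 11.0], [32.0, 24.0], [-8.0, 29.0]] now [[-17.0, -49.0], [48.0, -25.0], [-50.0, -7.0], [52.0, 6.0]]
[np.float64(23.0), np.float64(17.0), np.float64(20.0), np.float64(15.0)]
scene start [[-47.0, 17.0], [-12.0, 34.0], [-36.0, -26.0], [28.0, 29.0], [11.0, -35.0], [40.0, -4.0]] now []
[]
```

The wrist view places the ball 21 mm towards the front of the grasp axis and the hinge 31 mm behind it. At least four beads lie 15 mm or more from every starting spot. I'll descend around the ball, shift 31 mm to the hinge axis, and close slowly.

```bash
python3 -m creep '[[[0,0,0.1,0,1],[0,0,0.1,0,1],[0,0,0.1,0,1],[0,0,0.1,0,1],[0,0,0.1,0,1],[0,0,0.065,0,1],[0,0,0,0,1],[0,0,0,0,1]]]'; python3 -m creep '[[[0,-0.03,0,0,1],[0,-0.03,0,0,1],[0,-0.03,0,0,1],[0,-0.03,0,0,1],[0,-0.03,0,0,1],[0,-0.007,0,0,1],[0,0,0,0,1]]]'; python3 -m creep '[[[0,0,0,0,0.34],[0,0,0,0,0.34],[0,0,0,0,0.34],[0,0,0,0,0.34],[0,0,0,0,0.34],[0,0,0,0,0.34],[0,0,0,0,0.34],[0,0,0,0,0.34]]]'; python3 -c "
from h import *
p=snap('wrist');print(p['obs']['opening'],[(d['uv'],onz(p,d['uv'],.142),d['confidence']) for d in nets.landmark_of(p,'lever_tip')])"
```

```text
clock: 29.7
tool_pos: [0.4955, -0.003, 0.2965]
orientation: [179.9, -0.1, -103.5]
force: [0.1, -0.5, 0.1]
opening: 0.0878
gripper_force: 0.0
clock: 30.28
tool_pos: [0.5268, -0.0104, 0.2966]
orientation: [-180.0, 0.0, -103.5]
force: [0.1, -0.1, 0.3]
opening: 0.0874
gripper_force: 0.0
clock: 30.95
tool_pos: [0.526, -0.0103, 0.2967]
orientation: [-180.0, 0.0, -103.5]
force: [-1.6, -0.2, 0.8]
opening: 0.04
gripper_force: 0.5
0.03996715080748371 [([334.4, 270.4], array([ 0.51768363, -0.00997775,  0.142     ]), 0.81), ([320.0, 217.8], array([ 0.51817741, -0.03802232,  0.142     ]), 0.26)]
```

```bash
python3 -m creep '[[[0,0,0,0,0.32],[0,0,0,0,0.32],[0,0,0,0,0.32],[0,0,0,0,0.32],[0,0,0,0,0.32],[0,0,0,0,0.32],[0,0,0,0,0.32],[0,0,0,0,0.32]]]'; python3 -m creep '[[[0,0,0,0,0.7],[0,0,0,0,0.7],[0,0,0,0,0.7],[0,0,0,0,0.7],[0,0,0,0,0.7],[0,0,0,0,0.7],[0,0,0,0,0.7]]]'; python3 -m creep '[[[0,0,-0.08,0,0.7],[0,0,-0.1,0,0.7],[0,0,-0.1,0,0.7],[0,0,-0.1,0,0.7],[0,0,0,0,0.7],[0,0,0,0,0.7]]]'
python3 - <<'E'
from h import *
np.set_printoptions(precision=4,suppress=True)
P={n:snap(n) for n in('scene','side','wrist')}
for n,p in P.items():
  for q,z in(('lever_hinge',.062),('lever_tip',.142)):
    print(n,q,[(onz(p,d['uv'],z),round(d['confidence'],2)) for d in nets.landmark_of(p,q)][:2])
a=P['wrist']['frame'][80:290,200:430];b=P['side']['frame'][110:310,265:405]
f=lambda i,h:cv2.resize(i,(int(i.shape[1]*h/i.shape[0]),h),interpolation=2)
cv2.imwrite('pics/end.png',np.hstack([f(a,400),f(b,400)])[:,:,::-1])
E
```

```text
clock: 31.72
tool_pos: [0.526, -0.0103, 0.2966]
orientation: [180.0, 0.0, -103.5]
force: [-0.5, -0.2, -0.1]
opening: 0.0278
gripper_force: 0.4
clock: 32.3
tool_pos: [0.526, -0.0103, 0.2967]
orientation: [-180.0, -0.0, -103.5]
force: [0.3, -0.9, -0.8]
opening: 0.0608
gripper_force: 0.0
clock: 32.8
tool_pos: [0.5262, -0.0103, 0.3738]
orientation: [-179.9, 0.1, -103.5]
force: [-0.7, 0.3, -0.3]
opening: 0.0615
gripper_force: 0.0
scene lever_hinge [(array([ 0.5265, -0.013 ,  0.062 ]), 0.49), (array([ 0.6333, -0.277 ,  0.062 ]), 0.36)]
scene lever_tip [(array([ 0.5184, -0.0102,  0.142 ]), 0.37)]
side lever_hinge [(array([ 0.5246, -0.0081,  0.062 ]), 0.6)]
side lever_tip [(array([ 0.5285, -0.011 ,  0.142 ]), 0.54)]
wrist lever_hinge [(array([ 0.5259, -0.0093,  0.062 ]), 0.68), (array([0.5279, 0.0177, 0.062 ]), 0.65)]
wrist lever_tip [(array([ 0.5248, -0.0094,  0.142 ]), 0.91), (array([0.5087, 0.0688, 0.142 ]), 0.23)]
```

View pics/end.png

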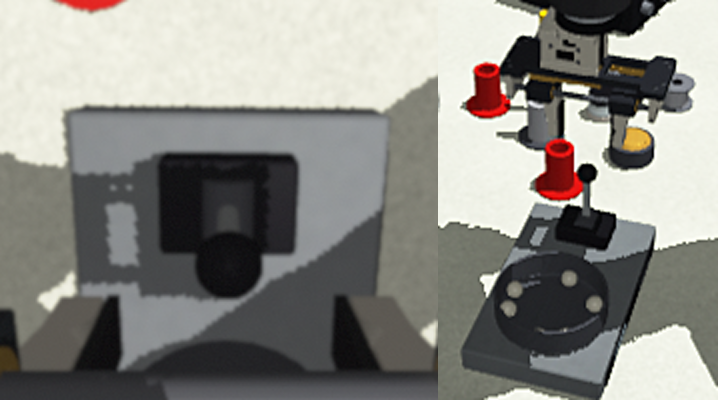

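The end view shows the lever upright, with the ball directly over the hinge to about 1 mm. The gripper is clear of everything. Handing in.

```bash
python3 -c "
from h import *
print(workorder.close_job())"
```

```text
the job is handed in; nothing more can be done
None
```

I stirred the beads three turns clockwise, put the rod back in its stand and then set the lever upright; the job is handed in, but the hand-in call returned no verdict.

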